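# Open the filter lid of the bench dust extractor

## Task

Open the dust extractor for a filter change: press the lid's snap tab down until its catch lets go, then push the lid straight back off its seat until the whole of it, tab included, is clear of the filter opening and lies flat on the rear deck inside the rim. Only press and push: do not lift or tip the lid, keep off the filter paper, and leave the things standing around the extractor where they are.

Things in the scene. Friction and masses are not known exactly. Their poses are not given: they have to be found in the camera images.
- extractor: Grey bench dust extractor, fixed: box 295 long (x), 160 wide (y), flat top deck 95 above the bench. Origin on the bench under the centre of the lid's seat; z up; x runs from the front end (x -105: switch, knob, snap tab) to the rear end (x 190, hose spigot), the way the lid is pushed off. In front of x -45 the top steps down 18 as a finger well. (All in mm.)
- opening (a point): Centre of the filter opening in the deck, at deck height, 4 in front (-x) of the extractor's origin, axes as the extractor's. The opening is 52 (x) by 72 (y). Four hooked lugs beside it, 9 high, 16 long, at y 51 to 63 either side, hold the lid's side flanges down until it has slid 78. (All in mm.)
- keeper (a point): Top middle of the keeper, a fixed bridge across the neck of the snap tab, 50 in front (-x) of the extractor's origin and 17 above the deck; 5 thick (x), 50 wide (y), bar 5.5 deep. The tab's catch hooks behind (on the -x side of) it. (All in mm.)
- deck_end (a point): Middle of the inner face of the rim at the end of the rear deck, at deck height, 180 behind (+x) the extractor's origin. The rim is 6 high and also edges the deck's sides (y 62 to 67 either side, from x 50). The lid meets it after sliding 138. (All in mm.)
- lid: Loose black filter lid, 100 to 210 g. Origin: centre of its underside, on its seat right above the extractor's origin on the deck; same axes. Plate x -42 to 42, y -56 to 56, 4 thick; raised middle y -44 to 44, top 11 up. Snap tab reaches out in front to x -90. When let go, springs nudge it 8 to +x and it stays free, sliding at 1 to 2 N. Slid 112 it clears the opening. (All in mm.)
- lid_rib (a point): Middle of the front (-x) face of the lid's grip rib, to be pushed towards +x; 2 behind (+x) the lid's origin, 19 above its underside. The rib is 6 thick, 70 wide (y) and stands 16 tall on the lid's raised middle (this point is 8 above its foot). (All in mm.)
- tab_pad (a point): Centre of the snap tab's finger pad, on its top face: 75 in front (-x) of the lid's origin and 10.5 above the lid's underside while untouched. The pad is 36 wide (y) and 30 long (x); 22 from this point to the keeper bridge; 25 deep to the floor of the finger well. (All in mm.)
- snap_tab (a joint): Angle of the lid's springy snap tab, rad: 0 untouched, grows as the pad is pressed down. The catch clears the keeper at about 0.11, pad 6 to 7 mm down; stop at 0.18, pad 11 mm down. It takes about 6 N. Let go, it springs up: to about 0.1 while the catch is under the keeper, to 0 beyond it.
- filter: Pleated paper filter panel, 50 by 70, fixed in the opening under the lid, top 5 below the deck. Same origin and axes as the extractor. Not to be touched. (All in mm.)
- brush_pot: Black carved brush pot with brass lattice, 66 across, 94 tall, standing on the bench beside the extractor. Origin: centre of its underside. Bystander. (All in mm.)
- ring_blank: Turned bone-white ring, 64 across, 20 high, lying on the bench. Origin: centre of its underside. Bystander. (All in mm.)
- burr_block: Wooden block 90 by 40 by 30 with six upright burrs, 66 tall in all. Origin: centre of its underside. Bystander. (All in mm.)
- brush: Small dusting brush with a wooden handle, about 180 mm long and under 30 mm high, lying on the bench along its x. Origin near its middle, on the bench. Bystander.
There are look-alikes about, which are no part of the job. Of the things shaped like the lid, the black one is meant.

How it is judged:
By the outcome, as a careful person would: the job done as asked, in the order asked, and still so for the second after the job is handed in, with the robot touching nothing.
It also fails if it takes over 40 s, if anything falls off the work surface, if the arm or the gripper's body presses on something with over 40 N, if the wrist force passes 120 N, or if a joint passes its speed limit or range.

## Robot

A 6-joint arm with a two-finger parallel gripper is mounted at the origin on the work surface. World frame = base frame: x ahead of the robot, y to its left, z up, the work surface at z = 0. Lengths are in m, angles in rad, forces in N, time in s.
With the tool pointing down it reaches from about 0.3 to 0.875 m from the base axis. Payload 6.4 kg.
Tool frame: the origin (TCP) lies between the finger pads; the fingertips stand 22 mm ahead of it and the grasp point (between the pads) lies 3 mm ahead of it; z points along the fingers, y is the line along which they close (so a half turn about z gives the same grasp; the last joint's range is limited). The gripper opens to 85 mm and grips with 20 to 120 N. Pads are 22 mm wide; open, the fingers measure 114 mm over their backs; the gripper's body (76 mm by 85 mm) begins 54 mm behind the grasp point. The pads swing forward as they close: fully open they stand 13 mm farther back than shut.
Start: joints at [-1.389, 0.181, 1.607, -0, 1.354, -0.206], TCP at [0.217, -0.532, 0.253] pointing down, gripper open.
Joint ranges: [-2.99, 2.99], [-0.89, 2.07], [0.3, 2.58], [-1.14, 4.28], [0, 2.63], [-3.12, 3.12]. Speed limits (rad/s): [2.57, 2.57, 3.01, 3.14, 3.14, 3.14].

## Interface

Orientations are given as a unit quaternion [w, x, y, z].
In Python, from bench import ctrl, imaging, workorder gives the robot as it stands.
- The arm moves only by the shell command python3 -m pendant 'ROWS' [OPENING]. ROWS is JSON, a list of rows, each a list of 4 numbers: the shift along the tool's x, y, z in cm, then the turn about the tool's z in degrees. In form: [[dx, dy, dz, roll], ...]. A call has 1 to 12 rows; each row is the pose to reach, as a shift and turn from the pose commanded when the call began, along the tool's axes at that moment; what a row does not reach only later rows make up. A row lasts 1/12 s, in which the tool goes at most 41.7 mm and 7.16 degrees, less where a joint would pass 70% of its speed; a pose out of reach is approached as far as the arm can. A call with a gripper value outside its range is refused whole. OPENING is the opening, from 0 (shut) to 1 (fully open), set as the call begins (- or left out, the last holds). The fingers move at their own pace and stop on an object; the grip force is fixed at half the most. Time passes only in rows, so rows that repeat a pose let the fingers close. It gives the time, the measured TCP pose, the force, the opening and the grip force at its end, in the units of the state.
- ctrl.get_obs(): the state, without advancing time (a new reading comes with each control period).
- imaging.camera(name): name is "side" or "top"; returns the picture (400x640x3 uint8, red, green, blue); there is no depth.
- imaging.camera_info(name): a dict with "K" (3x3 intrinsics, pixels), "T" (4x4, takes a point from camera to world coordinates). Camera axes: x right, y up, looking along -z (the intrinsics and any distortion apply to the point x, -y, -z); pixel columns grow to the right and rows downward; lengths in m; the calibration is good to about 2 mm. A picture is of the moment at which its call begins. camera_info takes no time and is no camera call.
- workorder.hand_in(): hands the job in; it is judged then, once.
The state is a dict: "time_s": time; "q": joint angles; "dq": joint speeds; "joint_efforts": joint torques, N m; "eef_pos": TCP position; "eef_rot": TCP orientation; "wrist_force": force on the tool from outside, world axes, zero at the start; "torque": the same for the moment, N m; "opening": opening from 0.0 (shut) to 1.0 (fully open); "grasp_force": force on a finger pad.
Only numpy, scipy, OpenCV 4.12 (cv2) and the standard library are available. Lean on these libraries where they do the work, as an engineer would, in place of code of your own. Each camera call takes 0.05 s, during which the arm holds its last target. There are 200 camera calls.

## Working session

There is one attempt and no reset: what is moved stays moved. The work goes in short steps, Python scripts to look and compute and a shell command to move; the robot and the scene stay as the last step left them, time stands still between calls to the robot, and variables do not carry over. Pictures are saved under pics/ and viewed, at most 10 in all, crops included, and the job is handed in when it is done.

```bash
mkdir -p pics; cat > h.py <<'E'
import numpy as np,cv2
from bench import ctrl,imaging,workorder
def snap(c,n,crop=None,s=1):
    im=imaging.camera(c)[:,:,::-1]
    cv2.imwrite(f'pics/{n}_full.png',im)
    if crop: x0,y0,x1,y1=crop; im=im[y0:y1,x0:x1]
    cv2.imwrite(f'pics/{n}.png',cv2.resize(im,None,fx=s,fy=s,interpolation=cv2.INTER_CUBIC))
def proj(c,P):
    i=imaging.camera_info(c);K=np.array(i['K']);T=np.array(i['T'])
    p=np.c_[np.atleast_2d(P),np.ones(len(np.atleast_2d(P)))]@np.linalg.inv(T).T
    p=p[:,:3]*[1,-1,-1];q=p@K.T;return q[:,:2]/q[:,2:]
def back(c,uv,z):
    i=imaging.camera_info(c);K=np.array(i['K']);T=np.array(i['T'])
    d=np.linalg.inv(K)@[uv[0],uv[1],1];d=T[:3,:3]@(d*[1,-1,-1]);o=T[:3,3]
    return o+d*(z-o[2])/d[2]
E
python3 - <<'E'
from h import *
snap('top','t0');snap('side','s0')
for c in('top','side'):print(imaging.camera_info(c))
print(ctrl.get_obs())
E
```

```text
{'K': array([[508.25271267,   0.        , 319.33259997],
       [  0.        , 508.25271267, 192.57303868],
       [  0.        ,   0.        ,   1.        ]]), 'T': array([[-0.00845203,  0.99119749, -0.1321215 ,  0.40856925],
       [-0.9998695 , -0.01019622, -0.01253048, -0.0995931 ],
       [-0.01376732,  0.13199836,  0.99115432,  1.32536056],
       [ 0.        ,  0.        ,  0.        ,  1.        ]])}
{'K': array([[476.81045445,   0.        , 326.84797221],
       [  0.        , 476.81045445, 186.70110877],
       [  0.        ,   0.        ,   1.        ]]), 'T': array([[-0.96314609,  0.18466357, -0.19557344,  0.32206095],
       [-0.26801843, -0.59748516,  0.75576293,  0.85837275],
       [ 0.02270965,  0.7803274 ,  0.62495874,  0.88246727],
       [ 0.        ,  0.        ,  0.        ,  1.        ]])}
{'time_s': 0.1, 'q': array([-1.38932854e+00,  1.81499037e-01,  1.60787808e+00, -3.53396874e-06,
        1.35381466e+00, -2.06323165e-01]), 'dq': array([ 8.20535602e-05, -1.33547406e-03, -2.17499952e-03, -2.43439821e-03,
       -1.95523990e-03,  4.72546189e-04]), 'joint_efforts': array([ 8.79625486e-05, -4.45873725e+01, -3.52237630e+01, -2.53725229e-04,
        4.14669776e-03,  8.44243544e-06]), 'eef_pos': array([ 0.21735215, -0.53184675,  0.25247053]), 'eef_rot': array([-7.99523142e-04,  9.81260703e-01,  1.92683141e-01,  8.21135511e-06]), 'wrist_force': array([-1.26857878,  0.08346387, -0.44871128]), 'torque': array([0.01868418, 0.02481843, 0.00286605]), 'grasp_force': 0.0, 'opening': 1.0023030094690817}
```

View pics/t0.png

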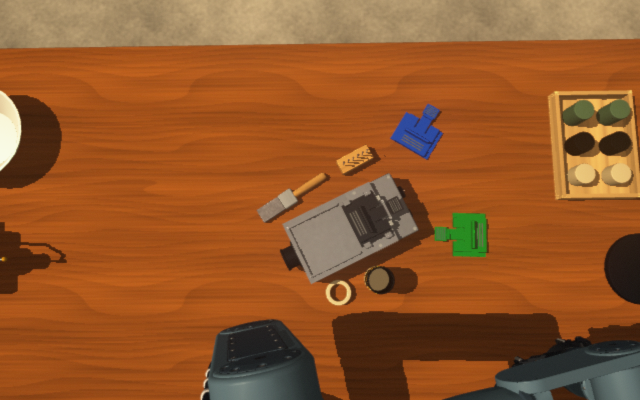

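View pics/s0.png

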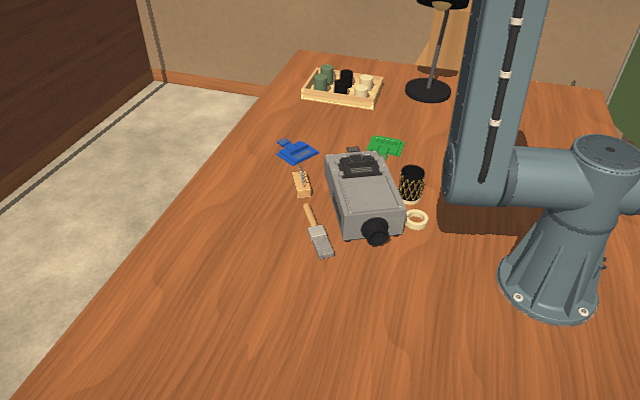

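The lid look-alikes in the top view are blue at (417,132), green at (465,235) and black at (372,215). The black one sits on the extractor, so it fits the description. I'll confirm it in an enlarged crop.

```bash
python3 - <<'E'
from h import *
snap('top','t1',(275,165,435,295),5)
E
```

```text
(no output)
```

View pics/t1.png

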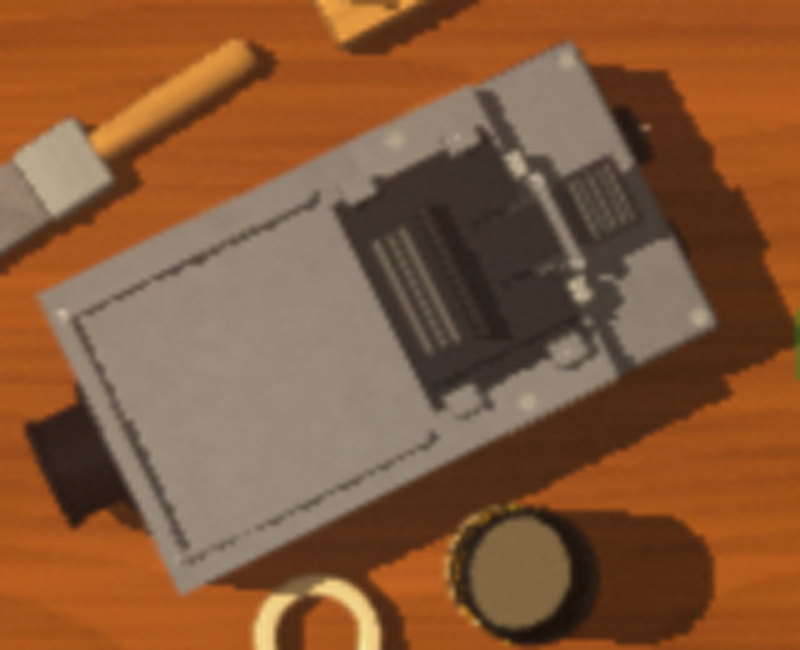

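The crop confirms the black lid on its seat, with the pad near crop (600,198), the white keeper at (557,222) and the rib's pale top at (418,292). Next I'll fit the extractor pose from its deck corners.

```bash
cat >> h.py <<'E'
def E2W(x,y,t,P):
    P=np.atleast_2d(P)/1000.;c,s=np.cos(t),np.sin(t)
    return np.c_[x+c*P[:,0]-s*P[:,1],y+s*P[:,0]+c*P[:,1],P[:,2]]
E
python3 - <<'E'
from h import *
from scipy.optimize import least_squares
cr=np.array([[40,295],[183,592],[575,42],[715,322]]);uv=(cr+.5)/5-.5+[275,165]
P=[[190,-80,95],[190,80,95],[-105,-80,77],[-105,80,77]]
f=lambda v:(proj('top',E2W(*v,P))-uv).ravel()
r=least_squares(f,[.4,-.15,2.]);print(r.x,np.degrees(r.x[2]),r.fun)
Q=[[-75,0,105.5],[-50,0,112],[5,0,122],[2,0,114],[180,0,95]]
W=E2W(*r.x,Q);print(W);print((proj('top',W)-[275,165]+.5)*5-.5);print(proj('side',W))
o=ctrl.get_obs()
from scipy.spatial.transform import Rotation as R
q=o['eef_rot'];M=R.from_quat(np.r_[q[1:],q[0]]).as_matrix();print(M)
E
```

```text
[ 0.50781054 -0.19827558  2.0169395 ] 115.5621206308813 [-0.80680409 -0.16058836 -0.58187823  0.61288518 -0.21161067 -1.19519539
  1.61172203  0.63570869]
[[ 0.54017225 -0.26593443  0.1055    ]
 [ 0.52938501 -0.24338148  0.112     ]
 [ 0.50565309 -0.19376499  0.122     ]
 [ 0.50694756 -0.19647134  0.114     ]
 [ 0.43014244 -0.03589434  0.095     ]]
[[601.41857259 199.80530134]
 [556.68120575 221.19814313]
 [455.57015559 269.95419587]
 [459.90698974 268.55489258]
 [126.14914902 434.21375844]]
[[352.32190123 150.10991736]
 [354.33971709 153.14145359]
 [358.93004636 161.47016939]
 [358.49660642 163.20254556]
 [374.04225505 210.84474257]]
[[ 9.25757285e-01  3.78118207e-01 -2.67442274e-04]
 [ 3.78118200e-01 -9.25756289e-01  1.38586964e-03]
 [ 2.76436175e-04 -1.38410370e-03 -9.99999004e-01]]
```

The pose fit agrees with the pad and keeper as seen. Tool −y is nearly extractor +x, so it only needs −3.4° of roll. I'll shut the fingers and go above the pad at a safe height.

```bash
python3 -m pendant '[[3,-0.9,0,-0.5],[7,-2.1,0,-1],[11,-3.4,0,-2],[15,-4.6,0,-3],[19,-5.9,0,-3.4],[23,-7.1,0,-3.4],[27,-8.3,0,-3.4],[31,-9.6,0,-3.4],[35,-10.8,0,-3.4],[38,-11.7,0,-3.4],[40,-12.3,0,-3.4],[40,-12.3,0,-3.4]]' 0
cat >> h.py <<'E'
POSE=(0.50781054,-0.19827558,2.0169395)
def where():
    from scipy.spatial.transform import Rotation as R
    o=ctrl.get_obs();q=o['eef_rot'];M=R.from_quat(np.r_[q[1:],q[0]]).as_matrix()
    tip=o['eef_pos']+.022*M[:,2];d=tip[:2]-POSE[:2];c,s=np.cos(POSE[2]),np.sin(POSE[2])
    print('t',o['time_s'],'tip ext mm',1e3*np.array([c*d[0]+s*d[1],-s*d[0]+c*d[1],tip[2]]),'tool y vs ext -x deg',np.degrees(np.arctan2(M[1,1],M[0,1])-POSE[2]+np.pi),'F',o['wrist_force'],'tau',o['torque'])
E
python3 -c "from h import *;where()"
```

```text
time_s: 1.15
eef_pos: [0.5438, -0.2638, 0.2528]
eef_rot: [-0.001, 0.975, 0.224, 0.0]
wrist_force: [-0.2, -0.1, -0.1]
opening: -0.002
grasp_force: 0.0
t 1.15 tip ext mm [-74.59881612  -4.26474656 230.84018163] tool y vs ext -x deg 0.31756932555100365 F [-0.19629405 -0.12664073 -0.11797743] tau [ 0.05951676 -0.04087666  0.00418543]
```

```bash
python3 -m pendant '[[-0.4,0.2,1,0],[-0.4,0.2,4,0],[-0.4,0.2,7.5,0],[-0.4,0.2,9.5,0],[-0.4,0.2,10.6,0],[-0.4,0.2,10.6,0]]'
python3 -c "
from h import *;where()
snap('top','t2',(315,150,445,260),3);snap('side','s2',(300,120,420,220),4)
a=cv2.imread('pics/t2.png');b=cv2.imread('pics/s2.png');c=np.zeros((400,390+390,3),'uint8');c[:330,:390]=a;c[:400,390:]=b[:400,:390];cv2.imwrite('pics/m2.png',c)"
```

```text
time_s: 1.65
eef_pos: [0.5356, -0.2706, 0.1436]
eef_rot: [-0.002, 0.975, 0.221, -0.002]
wrist_force: [-0.7, 0.0, -0.5]
opening: -0.001
grasp_force: 0.0
t 1.65 tip ext mm [-77.1214502    6.15939764 121.59624501] tool y vs ext -x deg -0.04433468237511663 F [-6.80026865e-01  6.69174537e-04 -4.79904263e-01] tau [ 0.04631894  0.06719898 -0.0408101 ]
```

View pics/m2.png

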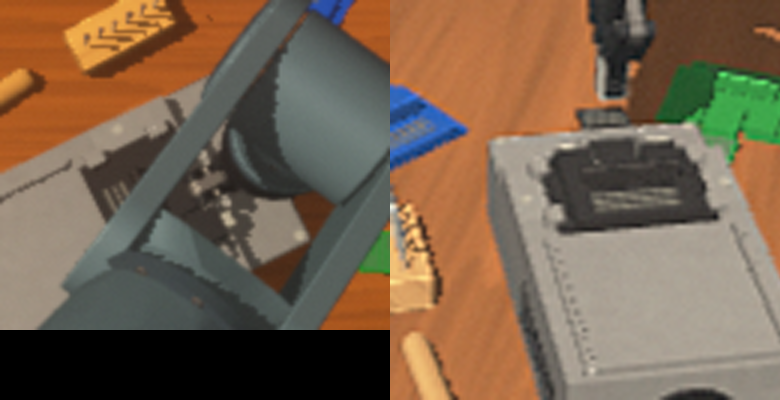

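The top view is blocked by the arm. In the side view the fingertip (610,95) is just above the pad (602,117). I'll let it settle and check the tip against its projection.

```bash
python3 -m pendant '[[0,0,0,0],[0,0,0,0],[0,0,0,0]]'
python3 -c "
from h import *;where()
print(proj('side',E2W(*POSE,[[-77,0,121],[-77,6,121],[-77,0,106],[-77,-18,105.5],[-77,18,105.5],[-90,0,105.5]])))"
```

```text
time_s: 2.0
eef_pos: [0.5393, -0.2714, 0.149]
eef_rot: [0.001, 0.975, 0.222, 0.001]
wrist_force: [0.6, -0.2, -0.3]
opening: 0.002
grasp_force: 0.0
t 2.0 tip ext mm [-79.58158653   3.15687504 126.99132006] tool y vs ext -x deg 0.058294818323151844 F [ 0.55598462 -0.20583947 -0.25861314] tau [ 0.08548178 -0.01103047  0.01570663]
[[352.47508066 145.25117506]
 [354.51315896 145.08793901]
 [352.18311918 149.57960433]
 [346.08569676 150.2191628 ]
 [358.23748162 149.22851622]
 [351.21653627 147.22788626]]
```

```bash
python3 -m pendant '[[0.3,-0.2,0.5,0],[0.3,-0.2,1.0,0],[0.3,-0.2,1.5,0],[0.3,-0.2,1.8,0],[0.3,-0.2,2.0,0],[0.3,-0.2,2.1,0],[0.3,-0.2,2.1,0],[0.3,-0.2,2.1,0]]'; python3 -c "from h import *;where()"
```

```text
time_s: 2.67
eef_pos: [0.5404, -0.2678, 0.1262]
eef_rot: [0.0, 0.975, 0.222, 0.0]
wrist_force: [0.7, 0.1, -0.5]
opening: 0.002
grasp_force: 0.0
t 2.6667 tip ext mm [-76.73842601   0.58784749 104.2488105 ] tool y vs ext -x deg 0.05845930689804125 F [ 0.67845404  0.08477853 -0.47875533] tau [-0.02058214 -0.00879691  0.01642814]
```

```bash
python3 -m pendant '[[0,0,0.2,0],[0,0,0.4,0],[0,0,0.4,0]]'; python3 -m pendant '[[0,0,0.2,0],[0,0,0.2,0],[0,0,0.2,0]]'; python3 -m pendant '[[0,0,0.2,0],[0,0,0.2,0],[0,0,0.2,0]]';  python3 -c "from h import *;where()"
```

```text
time_s: 2.92
eef_pos: [0.5403, -0.2675, 0.1221]
eef_rot: [-0.0, 0.975, 0.222, 0.0]
wrist_force: [-0.3, 0.8, 2.0]
opening: -0.001
grasp_force: 1.0
time_s: 3.17
eef_pos: [0.5405, -0.2678, 0.1204]
eef_rot: [0.0, 0.975, 0.222, 0.0]
wrist_force: [0.4, 0.1, 1.9]
opening: -0.002
grasp_force: 0.9
time_s: 3.42
eef_pos: [0.5404, -0.2677, 0.1183]
eef_rot: [0.0, 0.975, 0.222, 0.0]
wrist_force: [0.5, -0.5, 2.4]
opening: -0.004
grasp_force: 1.1
t 3.4167 tip ext mm [-76.72367595   0.51360036  96.3055691 ] tool y vs ext -x deg 0.05571969048589241 F [ 0.46581692 -0.51237561  2.35195843] tau [ 0.00544291 -0.12752558 -0.03088727]
```

```bash
python3 -m pendant '[[0,0,0.15,0],[0,0,0.15,0],[0,0,0.15,0]]'; python3 -m pendant '[[0,0,0.1,0],[0,0,0.1,0],[0,0,0.1,0]]';  python3 -c "
from h import *;where()
snap('side','s3',(300,120,440,225),5)"
```

```text
time_s: 3.67
eef_pos: [0.5404, -0.2676, 0.1168]
eef_rot: [-0.0, 0.975, 0.222, 0.0]
wrist_force: [0.3, -0.0, 2.8]
opening: -0.006
grasp_force: 1.2
time_s: 3.92
eef_pos: [0.5404, -0.2675, 0.116]
eef_rot: [-0.0, 0.975, 0.222, 0.0]
wrist_force: [0.6, -0.2, 4.5]
opening: 0.003
grasp_force: 2.1
t 3.9167 tip ext mm [-76.54780173   0.46680213  94.03147788] tool y vs ext -x deg 0.061298130816762615 F [ 0.60675219 -0.16818377  4.48543387] tau [ 0.29630684  0.01426458 -0.01894519]
```

View pics/s3.png

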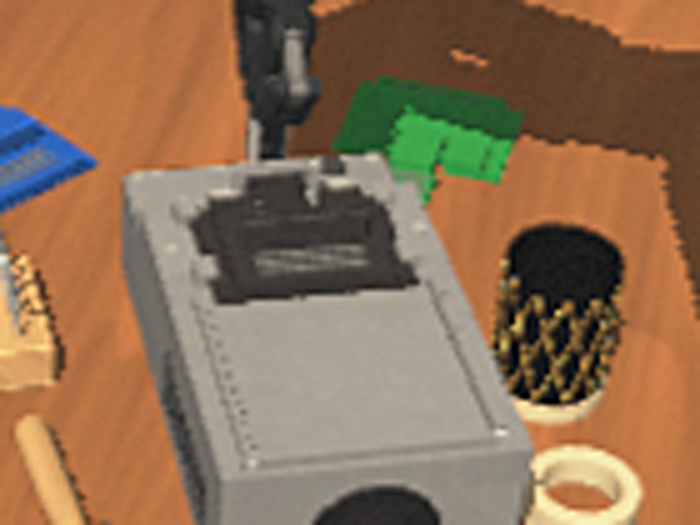

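The lid's rear edge has moved about 3 px toward the rear, which is roughly 10 mm, so the catch has let go. I'll lift off the tab, go over the keeper and come down in front of the rib.

```bash
python3 -m pendant '[[0,0,-0.5,0],[0,0,-1.5,0],[0,0,-3,0],[0,0,-4.2,0],[0,-1,-4.5,0],[0,-3,-4.5,0],[0,-5,-4.5,0],[0,-6.4,-4.5,0],[0,-6.5,-4.5,0],[0,-6.5,-4.5,0]]'; python3 -c "
from h import *;where()
snap('side','s4',(300,120,440,225),5)"
```

```text
time_s: 4.8
eef_pos: [0.5119, -0.2081, 0.1609]
eef_rot: [0.0, 0.975, 0.222, -0.0]
wrist_force: [0.9, 0.5, 0.6]
opening: -0.002
grasp_force: 0.0
t 4.8 tip ext mm [-10.63461513   0.60380637 138.89222071] tool y vs ext -x deg 0.12309883271662186 F [0.86717374 0.47312638 0.5842672 ] tau [ 0.01213413 -0.0372138  -0.01216161]
```

View pics/s4.png

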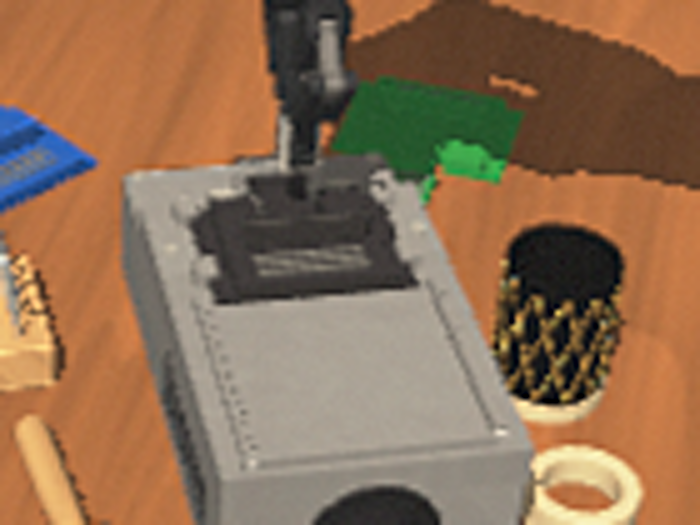

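```bash
python3 -m pendant '[[0,0.5,0.3,0],[0,0.5,1,0],[0,0.5,1.8,0],[0,0.5,2.4,0],[0,0.5,2.7,0],[0,0.5,2.7,0],[0,0.5,2.7,0]]'; python3 -c "from h import *;where()"
```

```text
time_s: 5.43
eef_pos: [0.5142, -0.2134, 0.1333]
eef_rot: [-0.0, 0.975, 0.222, -0.0]
wrist_force: [-0.0, 0.5, 0.1]
opening: 0.0
grasp_force: 0.0
t 5.4333 tip ext mm [-16.4047195    0.80546114 111.26283392] tool y vs ext -x deg 0.05115208043289202 F [-0.03781048  0.45566149  0.12080786] tau [-0.00157688  0.01822498  0.00381829]
```

```bash
python3 -m pendant '[[0,-0.3,0,0],[0,-0.6,0,0],[0,-1.0,0,0],[0,-1.4,0,0],[0,-1.8,0,0],[0,-2.2,0,0],[0,-2.6,0,0],[0,-3.0,0,0],[0,-3.4,0,0],[0,-3.8,0,0],[0,-4,0,0],[0,-4,0,0]]'; python3 -c "
from h import *;where()
snap('side','s5',(300,120,440,225),5)"
```

```text
time_s: 6.43
eef_pos: [0.497, -0.177, 0.1339]
eef_rot: [-0.0, 0.975, 0.222, 0.0]
wrist_force: [-0.1, 0.2, 0.2]
opening: -0.002
grasp_force: 0.2
t 6.4333 tip ext mm [ 23.83508655   0.61267749 111.8992072 ] tool y vs ext -x deg 0.07338693342035882 F [-0.13712434  0.23640175  0.18065432] tau [-0.08653388 -0.04278438  0.02921694]
```

View pics/s5.png

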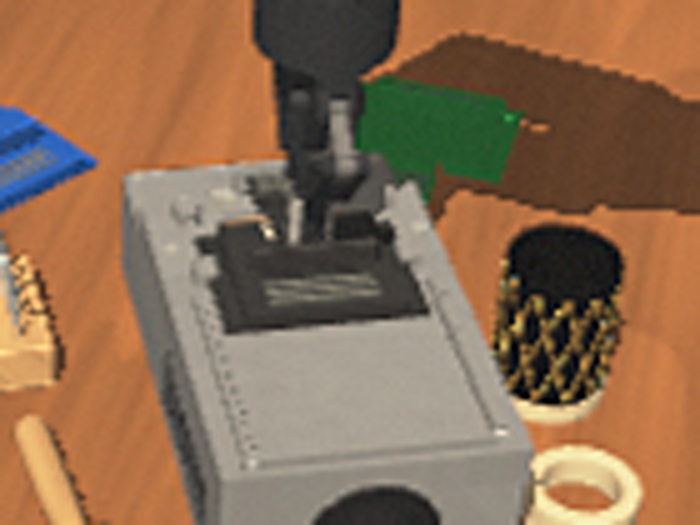

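The lid is sliding straight. I'll continue a bit more and then measure.

```bash
python3 -m pendant '[[0,-0.3,0,0],[0,-0.7,0,0],[0,-1.2,0,0],[0,-1.7,0,0],[0,-2.2,0,0],[0,-2.7,0,0],[0,-3.2,0,0],[0,-3.7,0,0],[0,-4.2,0,0],[0,-4.7,0,0],[0,-5.2,0,0],[0,-5.6,0,0]]'; python3 -m pendant '[[0,-0.2,0,0],[0,-0.5,0,0],[0,-0.9,0,0],[0,-1.3,0,0],[0,-1.6,0,0],[0,-1.8,0,0],[0,-1.8,0,0]]'; python3 -c "
from h import *;where()
for s in (36,90,100,110,120,138):print(s,((proj('side',E2W(*POSE,[[42+s,-56,99],[42+s,56,99]]))-[300,120]+.5)*5-.5).ravel())
snap('side','s6',(300,120,440,225),5)"
```

```text
time_s: 7.48
eef_pos: [0.4726, -0.1264, 0.1337]
eef_rot: [-0.0, 0.975, 0.222, -0.0]
wrist_force: [0.6, -0.4, 1.2]
opening: -0.0
grasp_force: 0.5
time_s: 8.07
eef_pos: [0.4648, -0.1102, 0.1337]
eef_rot: [-0.0, 0.975, 0.222, -0.0]
wrist_force: [0.9, -0.3, 0.5]
opening: -0.0
grasp_force: 0.0
t 8.0667 tip ext mm [ 97.98429814   0.77003758 111.72974958] tool y vs ext -x deg 0.07628546025591797 F [ 0.94083973 -0.33613641  0.46171135] tau [-0.01013097 -0.00805338 -0.03040289]
36 [221.4933779  333.78573114 426.84961174 314.67716129]
90 [242.81188869 399.28030967 454.77554956 378.63859772]
100 [246.92009837 411.90152248 460.15417532 390.95777681]
110 [251.08078141 424.68394356 465.60055448 403.43213799]
120 [255.29494961 437.63068141 471.11597539 416.06463205]
138 [263.01856551 461.35911971 481.22195712 439.21132498]
```

View pics/s6.png

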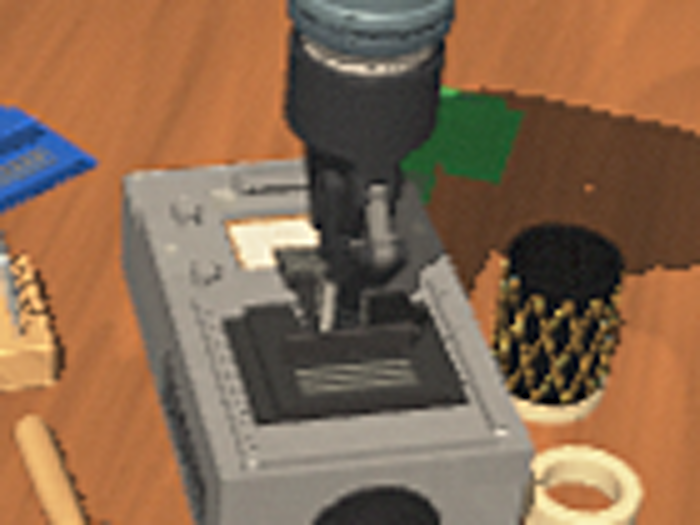

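The lid's rear corners at (257,424) and (467,403) mean a slide of about 110 mm, which agrees with the tip position. I'll push 14 mm more, back off and rise.

```bash
python3 -m pendant '[[0,-0.2,0,0],[0,-0.5,0,0],[0,-0.8,0,0],[0,-1.1,0,0],[0,-1.3,0,0],[0,-1.4,0,0],[0,-1.4,0,0],[0,-1.4,0,0],[0,-1.0,0,0],[0,-0.7,0,0],[0,-0.7,0,0]]'; python3 -m pendant '[[0,0,-1,0],[0,0,-3,0],[0,0,-6,0],[0,0,-10,0],[0,0,-13,0],[-2,3,-13,0],[-2,7,-13,0],[-2,11,-13,0],[-2,15,-13,0],[-2,18,-13,0],[-2,20,-13,0],[-2,20,-13,0]]'; python3 -c "
from h import *;where()
snap('side','s7',(300,120,440,225),5);snap('top','t7',(275,165,435,295),5)"
```

```text
time_s: 9.03
eef_pos: [0.4625, -0.1051, 0.1339]
eef_rot: [0.0, 0.975, 0.221, 0.0]
wrist_force: [-0.5, -0.7, -0.1]
opening: 0.006
grasp_force: 0.0
time_s: 10.03
eef_pos: [0.5312, -0.2971, 0.2641]
eef_rot: [0.001, 0.975, 0.22, 0.0]
wrist_force: [-0.2, 0.1, -0.5]
opening: 0.0
grasp_force: 0.0
t 10.0333 tip ext mm [-99.32075635  21.55622068 242.08250474] tool y vs ext -x deg -0.1149262710751952 F [-0.18830456  0.07868747 -0.50398558] tau [0.0808132  0.06157937 0.00682349]
```

View pics/s7.png

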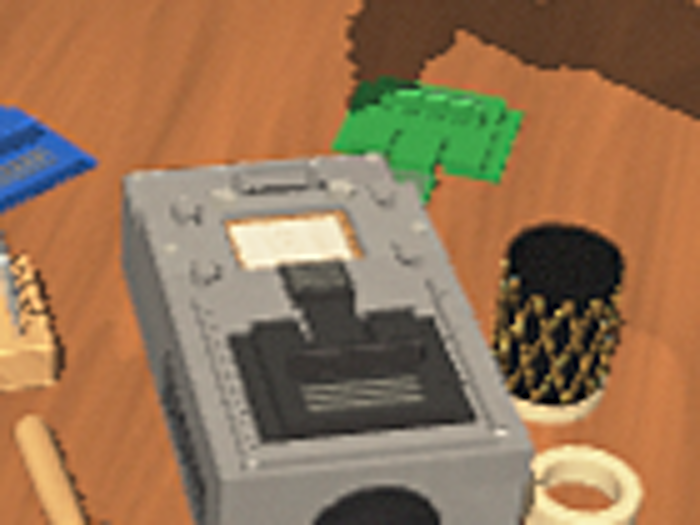

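View pics/t7.png

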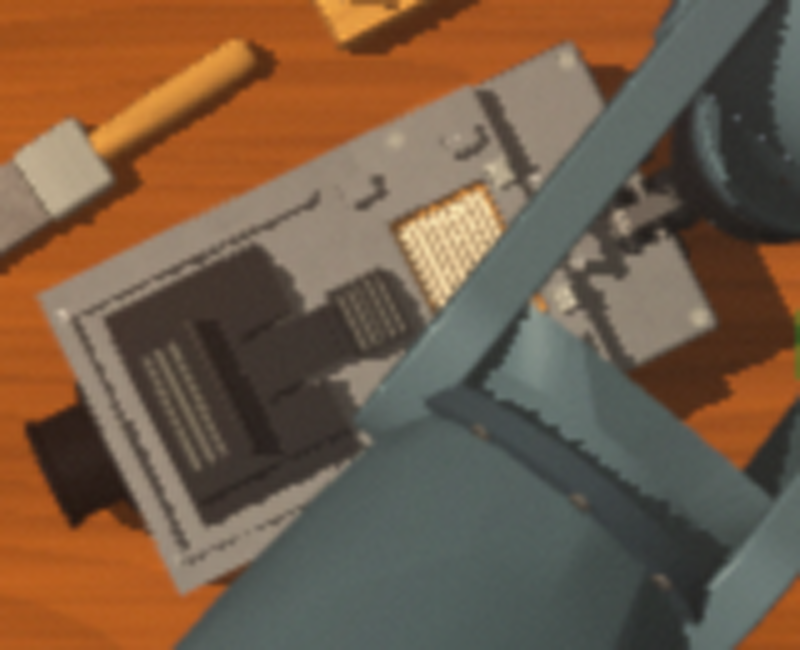

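The lid lies flat and square inside the rim. Its rear corners at (262,443) and (475,420) in the side view mean a slide of about 123 mm, so the tab clears the opening by about 11 mm. The bystanders are where they were.

```bash
python3 -c "
from bench import workorder
print(workorder.hand_in())"
```

```text
the job is handed in; nothing more can be done
None
```

The job is handed in (no verdict came back): the catch released, and the black lid was pushed about 123 mm straight back and lies flat inside the rim, its tab about 11 mm clear of the opening, with nothing else seen to move, in about 10 s of robot time.

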